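# Load the second cup and carry the tray level to the drying stand

### The job

Stand the loose terracotta cup upright in the empty half of the wooden carrying tray and let go of it. Then carry the loaded tray level, with both cups standing in it, over to the drying stand and set it down flat inside the stand's raised rim, either way round. Do not drop or tip the cups or the tray, and leave the bowl, jar and brush where they are.

Things in the scene. Friction and masses are not known exactly. Their poses are not given: they have to be found in the camera images.
- tray_bar (a point): Centre of the loose tray's carrying bar, the point to grip, 152 mm above the tray's underside; has the tray's axes (any yaw). Flat-sided wooden bar along the tray's y, 16 mm wide (x), 22 mm high, over the middle of the tray, between two uprights at y = +-69 mm (12 mm thick, 30 mm wide), about 126 mm of it free. Tray 0.3 to 0.45 kg, 0.65 to 0.95 kg loaded.
- tray_half_near (a point): Centre of the floor of the tray's empty half, where the loose cup belongs: x = -50 mm in the tray's axes, 6 mm above its underside. The plywood tray is 200 mm (x) by 150 mm (y), walls and floor 6 mm thick, walls 30 mm high; a 30 mm high divider under the bar makes two halves of about 91 x 138 mm inside.
- tray_half_far (a point): Centre of the floor of the tray's other half, x = +50 mm in the tray's axes, where the first cup already stands (up to 20 mm off centre).
- cup_in_tray_mid (a point): Terracotta cup that already stands in the tray: open on top, 60 mm across (54 mm at the foot), 95 mm tall, wall 5 mm, 0.16 to 0.25 kg. The point is on its axis, half-way up (47.5 mm above its foot); z along its axis.
- cup_loose_mid (a point): The loose terracotta cup, same shape and size, standing upright on the round plaster bat. The point is on its axis, half-way up (47.5 mm above its foot); z along its axis.
- bat_top (a point): Centre of the top of the round pale plaster bat (120 mm across, 15 mm high, fixed) on which the loose cup starts.
- stand_top (a point): Centre of the drying stand's flat top, 50 mm above the table, for the tray's underside to rest on; has the stand's axes. Fixed wooden bench, 244 mm (x) by 194 mm (y), with a rim 12 mm high and thick all round: a pocket 220 x 170 mm, 10 mm to spare on each side of the tray when their axes agree or differ by half a turn.
- bowl: Bystander: round terracotta bowl, 130 mm across, 65 mm high, on the table beyond the work. Origin under its centre.
- jar: Bystander: white jar, 68 mm across, 90 mm high, on the table beyond the work. Origin under its centre.
- brush: Bystander: 160 mm brush lying on the table near the robot's base. Origin under its middle, x along its length.
Mind the look-alikes: they are no part of the job. Leave any purple or turquoise look-alike of the part that bears cup_loose_mid alone.

How it is judged:
On the way, in this order (a step that is already met when the one before it is completed fails the run):
1. the loose cup stands upright in the empty half of the tray, let go, with the tray still on the table (x of cup_in_tray_mid in the frame of tray_bar between 0.015 and 0.085 m and y of cup_in_tray_mid in the frame of tray_bar between -0.065 and 0.065 m and z of cup_in_tray_mid in the frame of tray_bar between -0.105 and -0.085 m and angle between each of cup_in_tray_mid, cup_loose_mid's own z axis and vertical below 0.2 rad and x of cup_loose_mid in the frame of tray_bar between -0.085 and -0.015 m and y of cup_loose_mid in the frame of tray_bar between -0.065 and 0.065 m and z of cup_loose_mid in the frame of tray_bar between -0.105 and -0.085 m and contact force between the fingers and cup_loose below 0.1 N and height (world z) of tray_bar below 0.165 m), for 0.2 s.
2. the tray is lifted clear of the table with both cups standing in it (x of cup_in_tray_mid in the frame of tray_bar between 0.015 and 0.085 m and y of cup_in_tray_mid in the frame of tray_bar between -0.065 and 0.065 m and z of cup_in_tray_mid in the frame of tray_bar between -0.105 and -0.085 m and angle between each of cup_in_tray_mid, cup_loose_mid's own z axis and vertical below 0.2 rad and x of cup_loose_mid in the frame of tray_bar between -0.085 and -0.015 m and y of cup_loose_mid in the frame of tray_bar between -0.065 and 0.065 m and z of cup_loose_mid in the frame of tray_bar between -0.105 and -0.085 m and height (world z) of tray_bar above 0.215 m), for 0.2 s.
At the end, for the whole second after the job is handed in: Tray flat on the stand inside its rim (centre within 14 mm per axis, height 5 mm, tilt 0.04 rad, axes within 0.2 rad, either way round), one cup upright in each half (tilt under 0.2 rad), all released and at rest; bowl, jar and brush within 20 mm of their starts (x of cup_in_tray_mid in the frame of tray_bar between 0.015 and 0.085 m and y of cup_in_tray_mid in the frame of tray_bar between -0.065 and 0.065 m and z of cup_in_tray_mid in the frame of tray_bar between -0.105 and -0.085 m and angle between each of cup_in_tray_mid, cup_loose_mid's own z axis and vertical below 0.2 rad and x of cup_loose_mid in the frame of tray_bar between -0.085 and -0.015 m and y of cup_loose_mid in the frame of tray_bar between -0.065 and 0.065 m and z of cup_loose_mid in the frame of tray_bar between -0.105 and -0.085 m and x of tray_bar in the frame of stand_top between -0.014 and 0.014 m and y of tray_bar in the frame of stand_top between -0.014 and 0.014 m and z of tray_bar in the frame of stand_top between 0.147 and 0.157 m and angle between tray_bar's own z axis and vertical below 0.04 rad and angle between the x axis of tray_bar and the x axis of stand_top, either way round below 0.2 rad and contact force between the fingers and tray below 0.1 N and contact force between the fingers and cup_loose below 0.1 N and contact force between the fingers and cup_in_tray below 0.1 N and linear speed of each of tray, cup_loose, cup_in_tray below 0.02 m/s and distance of each of bowl, jar, brush from where it was at the start of the episode below 0.02 m); the robot touches nothing.
It fails at once if the tray is tilted by more than 0.2 rad (about 11 degrees) (angle between tray_bar's own z axis and vertical above 0.2 rad).
It fails at once if a cup is tipped by more than 0.4 rad (angle between any of cup_in_tray_mid, cup_loose_mid's own z axis and vertical above 0.4 rad).
It fails at once if the tray is dropped: it falls free of the gripper at more than 0.45 m/s (about 10 mm of fall) (contact force between the fingers and tray below 0.1 N and linear speed of tray above 0.45 m/s).
It fails at once if the loose cup is dropped: it falls free of the gripper at more than 0.45 m/s while the tray is not held (contact force between the fingers and tray below 0.1 N and contact force between the fingers and cup_loose below 0.1 N and linear speed of cup_loose above 0.45 m/s).
It fails at once if a bystander is moved by more than 20 mm (distance of any of bowl, jar, brush from where it was at the start of the episode above 0.02 m).
It also fails if it takes over 67 s, if anything falls off the work surface, if the arm or the gripper's body presses on something with over 40 N, if the wrist force passes 120 N, or if a joint passes its speed limit or range.

### The arm

A 6-joint arm with a two-finger parallel gripper is mounted at the origin on the work surface. World frame = base frame: x ahead of the robot, y to its left, z up, the work surface at z = 0. Lengths are in m, angles in rad, forces in N, time in s.
With the tool pointing down it reaches from about 0.25 to 0.8 m from the base axis. Payload 8.5 kg.
Tool frame: the origin (TCP) lies on the centre line of the jaws, within the pads' length; the fingertips stand 22 mm ahead of it and the grasp point (between the pads) lies 3 mm ahead of it; z points along the fingers, y is the line along which they close (so a half turn about z gives the same grasp; the last joint's range is limited). The gripper opens to 85 mm and grips with 20 to 120 N. Pads are 22 mm wide; open, the fingers measure 114 mm over their backs; the gripper's body (76 mm by 85 mm) begins 54 mm behind the grasp point. The pads swing forward as they close: fully open they stand 13 mm farther back than shut.
Start: joints at [-1.208, 0.238, -0.013, 1.319, 0, 1.571], TCP at [0.186, -0.491, 0.253] pointing down, gripper open.
Joint ranges: [-2.66, 2.66], [-1.03, 1.9], [-1.14, 1.46], [-1.82, 2.27], [-1.45, 1.34], [-3.14, 3.14]. Speed limits (rad/s): [2.22, 2.22, 2.79, 3.14, 3.14, 3.14].

### API

Orientations are given as a unit quaternion [w, x, y, z].
In Python, from station import * gives the robot as it stands. Calls block until the motion is done:
- move_to(position, orientation): joint-space move of the TCP to a pose.
- move_straight(position, vel=0.15, frame=None, stop_force=None): straight line of the TCP; frame=None keeps the orientation; vel is the mean speed in m/s. With stop_force (N) it stops when the force on the tool has changed by that much, and returns True; else False.
- move_j(angles): joint-space move.
- set_gripper(opening): opening from 0.0 (shut) to 1.0 (fully open); the grip force is fixed at half the most; returns when the fingers have stopped.
- dwell(seconds).
- solve_ik(position, orientation): joint angles nearest the present ones, or None.
- snapshot(name): name is "side" or "top"; returns a dict with "img" (480x640x3 uint8, red, green, blue), "fx", "fy", "cx", "cy" (pixels), "R" (3x3) and "t" (3): a world point X has camera coordinates R X + t. Camera axes: x right, y down, z forward; pixel columns grow to the right and rows downward; lengths in m; the calibration is good to about 2 mm. A picture is of the moment at which its call begins. There is no depth.
A pose or a line that the arm cannot do raises IKError and nothing moves.
- hand_in(): hands the job in; it is judged then, once.
Readings, each from a call of its own:
- read_clock(): time.
- read_joint_pos(): joint angles.
- read_joint_vel(): joint speeds.
- read_joint_torque(): joint torques, N m.
- read_tcp_pos(): TCP position.
- read_ee_rot(): TCP orientation.
- read_ft_force(): force on the tool from outside, world axes, zero at the start.
- read_ft_torque(): the same for the moment, N m.
- read_gripper_width(): opening from 0.0 (shut) to 1.0 (fully open).
- read_finger_force(): force on a finger pad.
Only numpy, scipy, OpenCV 4.12 (cv2) and the standard library are available. Lean on these libraries where they do the work, as an engineer would, in place of code of your own. Each camera call takes 0.05 s, during which the arm holds its last target. There are 200 camera calls.

## Working session

There is one attempt and no reset: what is moved stays moved. The work goes in short steps, each a Python script; the robot and the scene stay as the last script left them, time stands still between calls to the robot, and variables do not carry over. Pictures are saved under pics/ and viewed, at most 12 in all, crops included, and the job is handed in when it is done.

```bash
mkdir -p pics; ls
python3 - <<'E'
from station import *
import cv2,pickle
d={n:snapshot(n) for n in("top","side")}
pickle.dump(d,open('s0.pkl','wb'))
for n in d:
    cv2.imwrite(f'pics/{n}0.png',d[n]['img'][:,:,::-1]); s=d[n]; print(n,s['fx'],s['fy'],s['cx'],s['cy'],s['R'],s['t'])
print(read_clock(),read_tcp_pos(),read_ee_rot())
E
```

```text
pics
top 501.55080916981404 501.55080916981404 327.7254653420438 243.07224896293368 [[-0.01490942 -0.99988354  0.00325795]
 [-0.98728467  0.01420567 -0.15832617]
 [ 0.15826145 -0.00557708 -0.98738149]] [0.00745021 0.59277813 1.05595519]
side 444.1000819582919 444.1000819582919 320.96032921971243 234.37432951360304 [[-0.89563806 -0.44445821 -0.01701052]
 [-0.23756997  0.51036466 -0.82649163]
 [ 0.37602256 -0.73619618 -0.56269194]] [0.52107339 0.256728   0.869523  ]
0.1 [ 0.18619639 -0.49050239  0.25274414] [-6.29588951e-04  9.83588252e-01  1.80426553e-01 -1.16513581e-04]
```

View pics/top0.png

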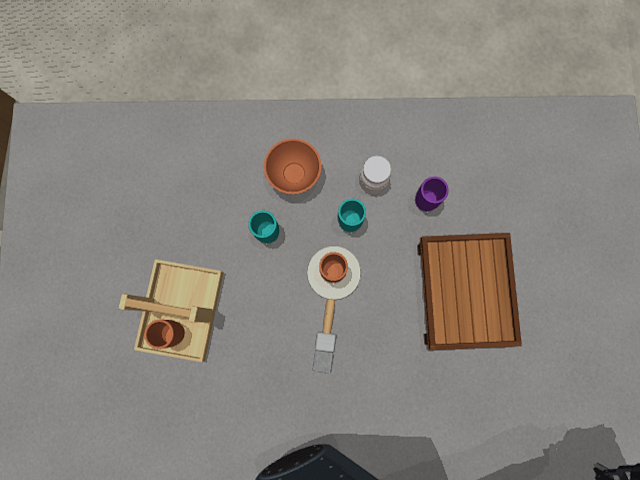

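View pics/side0.png

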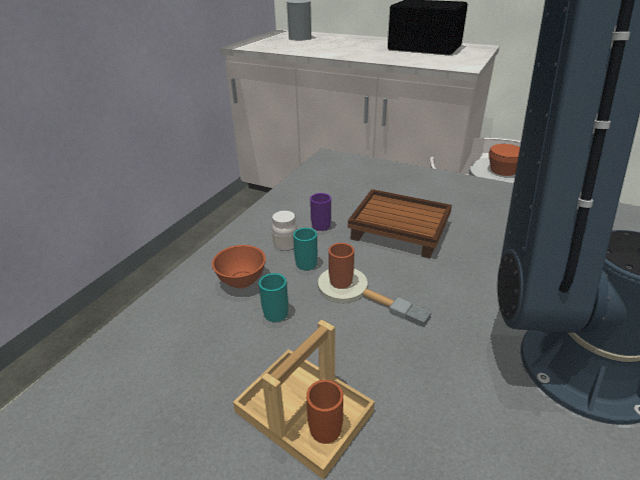

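The top view shows these cup candidates: terracotta on the bat at (333,267), terracotta in the tray at (165,334), teal at (264,226) and (351,214), and purple at (433,192). The one described is the terracotta cup on the pale bat. The tray bar runs (122,301) to (205,314), and the stand is around (470,291). Next, a close crop to check the choice and pick points.

```bash
cat > h.py <<'E'
import numpy as np,cv2
def bp(s,uv,z):
    uv=np.atleast_2d(np.array(uv,float)); d=np.c_[(uv[:,0]-s['cx'])/s['fx'],(uv[:,1]-s['cy'])/s['fy'],np.ones(len(uv))]@s['R']
    c=-s['R'].T@s['t']; return c+d*((z-c[2])/d[:,2])[:,None]
def pr(s,X):
    X=np.atleast_2d(X)@s['R'].T+s['t']; return np.c_[s['fx']*X[:,0]/X[:,2]+s['cx'],s['fy']*X[:,1]/X[:,2]+s['cy']]
E
python3 - <<'E'
import pickle; from h import *
d=pickle.load(open('s0.pkl','rb')); s=d['top'];im=s['img'][:,:,::-1]
Z=lambda a,b,c,e:cv2.resize(im[b:e,a:c],None,fx=3,fy=3,interpolation=cv2.INTER_CUBIC)
M=np.zeros((560,750,3),np.uint8)
M[:345,:375]=Z(110,255,235,370);M[350:545,:195]=Z(300,240,365,305);M[:390,385:745]=Z(410,225,530,355)
cv2.imwrite('pics/z.png',M)
print('bat',bp(s,[333.5,273],.015),'cup rim',bp(s,[333.5,267],.11))
print('stand rim corners',bp(s,[[421,235],[510,233],[521,345],[429,349]],.062))
print('tray wall corners',bp(s,[[155,261],[223,270],[206,361],[135,351]],.03))
print('bar ends top',bp(s,[[122,302],[208,314]],.163))
E
```

```text
bat [[ 0.529817   -0.01335506  0.015     ]] cup rim [[ 0.53274464 -0.01201432  0.11      ]]
stand rim corners [[ 0.605325   -0.20441832  0.062     ]
 [ 0.60696656 -0.39867125  0.062     ]
 [ 0.36745582 -0.40447858  0.062     ]
 [ 0.36213589 -0.21044132  0.062     ]]
tray wall corners [[0.56081093 0.38251374 0.03      ]
 [0.5385535  0.23137459 0.03      ]
 [0.34242433 0.26435733 0.03      ]
 [0.36580469 0.41787108 0.03      ]]
bar ends top [[0.46498837 0.39748537 0.163     ]
 [0.43962173 0.23140276 0.163     ]]
```

View pics/z.png

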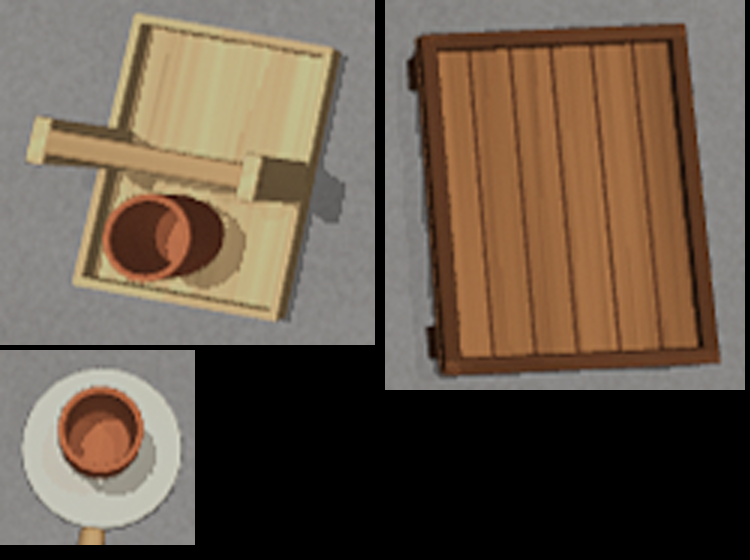

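```bash
cat > fit.py <<'E'
import pickle; from h import *
from scipy.optimize import least_squares as LS
d=pickle.load(open('s0.pkl','rb')); T,S=d['top'],d['side']
def rect(p,hx,hy,z): 
    c,s=np.cos(p[2]),np.sin(p[2]); q=np.array([[1,1],[1,-1],[-1,-1],[-1,1]])*[hx,hy]
    return np.c_[q@np.array([[c,s],[-s,c]])+p[:2],np.full(4,z)]
def fit(p0,hx,hy,z,ct,cs):
    # order-free: nearest-corner match
    def f(p):
        X=rect(p,hx,hy,z); r=[]
        for s,c in((T,ct),(S,cs)):
            P=pr(s,X)
            for u in c: r+=list(P[np.argmin(((P-u)**2).sum(1))]-u)
        return np.array(r)
    o=LS(f,p0,loss='soft_l1'); print(o.x,np.degrees(o.x[2]),np.round(o.fun,1)); return o.x
tray=fit([.452,.324,2.97],.1,.075,.03,[[155.7,259.7],[223.3,270.7],[203,361.5],[135,349.7]],[[235,406],[292,353],[374,405],[322,470]])
stand=fit([.485,-.305,.023],.122,.097,.062,[[421,237],[510.3,233.3],[521.3,345],[429.7,349.7]],[[373,192],[452,206],[430,244],[349,217]])
b=bp(T,[[122.7,301.7],[193.3,314.3]],.168); print('caps',b,b.mean(0),np.linalg.norm(b[0]-b[1]))
hsv=cv2.cvtColor(T['img'],cv2.COLOR_RGB2HSV); m=cv2.inRange(hsv,(0,110,40),(14,255,255))
n,l,st,ce=cv2.connectedComponentsWithStats(m); 
for i in range(1,n):
    if st[i,4]>200: print(st[i],ce[i])
# loose cup: fit rim circle (r=30,z=.110)
def cup(uv,z): 
    e=cv2.fitEllipse(np.array(uv,np.float32)); print(e); return bp(T,e[0],z)[0]
i=[i for i in range(1,n) if l[267-9,333]==i or (st[i,4]>200 and abs(ce[i]-[333,267]).max()<8)][0]
c=cv2.findContours((l==i).astype(np.uint8),cv2.RETR_EXTERNAL,cv2.CHAIN_APPROX_NONE)[0][0][:,0]
L=bp(T,c,.110)[:,:2]; o=LS(lambda p:np.hypot(*(L-p[:2]).T)-p[2],[.53,-.012,.03],loss='soft_l1',f_scale=.001); print('loose',o.x)
b=bp(T,[[333.3,273.3]],.015);print('bat',b)
q=np.array([[105,237],[148,195],[190,237],[148,280],[118,207],[118,268]])/3+[110,255]
L2=bp(T,q,.101)[:,:2]; o2=LS(lambda p:np.hypot(*(L2-p[:2]).T)-p[2],[.38,.35,.03]);c,s=np.cos(tray[2]),np.sin(tray[2])
print('in tray',o2.x,np.array([[c,s],[-s,c]])@(o2.x[:2]-tray[:2]))
# overlay side
V=S['img'][:,:,::-1].copy()
def poly(X,col): cv2.polylines(V,[np.int32(pr(S,X)*8)],True,col,1,cv2.LINE_AA,3)
poly(rect(tray,.1,.075,.03),(255,0,255));poly(rect(stand,.122,.097,.062),(255,0,255));poly(rect(tray,.008,.063,.163),(255,255,0))
for x,y,z in((o.x[0],o.x[1],.11),(o2.x[0],o2.x[1],.101)):
    t=np.linspace(0,6.28,40);poly(np.c_[x+.03*np.cos(t),y+.03*np.sin(t),0*t+z],(0,255,0))
cv2.imwrite('pics/ov.png',cv2.resize(V[170:480,200:480],None,fx=1.9,fy=1.9))
E
python3 fit.py
```

```text
[0.4510721  0.32860731 2.93502796] 168.16471479737214 [-0.2 -0.3 -1.8  1.6 -2.3  1.8 -2.1  0.  -1.5 -5.9 -2.1 -5.2  1.5 -3.4
  0.7 -0.6]
[ 0.48300592 -0.30477782  0.01897251] 1.0870446441873218 [ 0.5 -1.   0.1 -0.2 -0.3  2.2 -0.8  0.7 -1.6 -4.3  0.1 -2.1  6.2 -4.5
 -2.   1.7]
caps [[0.46530062 0.39415753 0.168     ]
 [0.43936074 0.25828498 0.168     ]] [0.45233068 0.32622126 0.168     ] 0.1383265153139268
[ 264  139   58   55 2499] [292.1552621  165.97358944]
[  420   233   102   117 10247] [469.30974919 291.39221235]
[320 253  28  30 663] [333.17496229 266.92760181]
[144 319  41  31 956] [163.36506276 333.52405858]
loose [ 0.53305774 -0.01135426  0.02905524]
bat [[ 0.52914861 -0.0128952   0.015     ]]
in tray [0.40237513 0.34390772 0.02851501] [ 0.05079983 -0.00498745]
```

View pics/ov.png

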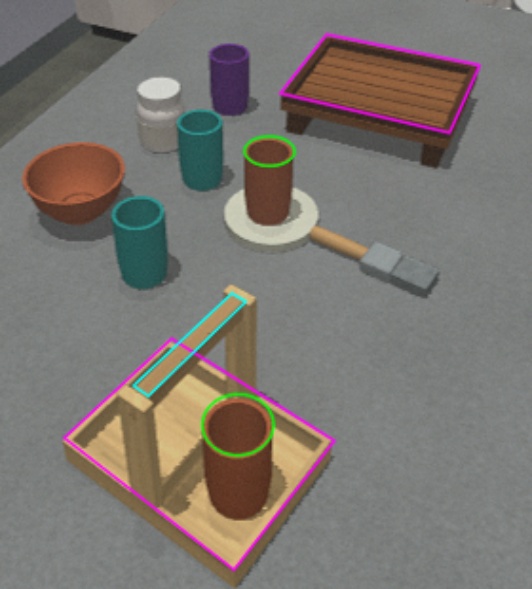

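```bash
cat >> h.py <<'E'
TR=np.array([.452,.3255,np.radians(169.4)]); ST=np.array([.4835,-.305,np.radians(1.2)])
def q(deg): a=np.radians(deg)/2; return [0.,np.cos(a),np.sin(a),0.]
def intray(x,y): c,s=np.cos(TR[2]),np.sin(TR[2]); return TR[:2]+[c*x-s*y,s*x+c*y]
E
python3 - <<'E'
from station import *; from h import *
cx,cy=.533,-.0115; px,py=intray(-.058,0)
print(px,py)
for n,p,a in(('cup',(cx,cy,.088),-10.6),('place',(px,py,.082),-10.6),('bar',(*TR[:2],.155),79.4),('bar2',(*TR[:2],.155),-100.6),('st',(*ST[:2],.205),91.2),('st2',(*ST[:2],.205),-88.8)):
    j=solve_ik(list(p),q(a)); print(n,None if j is None else np.round(j,2))
move_to([cx,cy,.24],q(-10.6)); set_gripper(1.0)
print(move_straight([cx,cy,.09],vel=.1,stop_force=8),read_tcp_pos())
set_gripper(0.0); print(read_gripper_width(),read_finger_force(),read_ft_force())
s=snapshot('side'); cv2.imwrite('pics/g.png',cv2.resize(s['img'][150:400,200:500,::-1],None,fx=2,fy=2)); print(read_clock())
E
```

```text
0.5090102502506741 0.31483082166446225
cup [-0.02  0.36 -0.29  0.92  0.   -2.98]
place [ 0.55  0.46 -0.13  0.98  0.   -2.4 ]
bar [ 0.62  0.34 -0.12  1.1   0.    2.38]
bar2 [ 0.62  0.34 -0.12  1.1   0.   -0.76]
st [-0.56  0.34  0.    1.24  0.    0.99]
st2 [-0.56  0.34  0.    1.24  0.   -2.15]
False [ 0.53334073 -0.01151861  0.09048561]
0.6990440224003174 63.86578671634197 [-0.75301187 -0.30850782  5.90227576]
6.15
```

View pics/g.png

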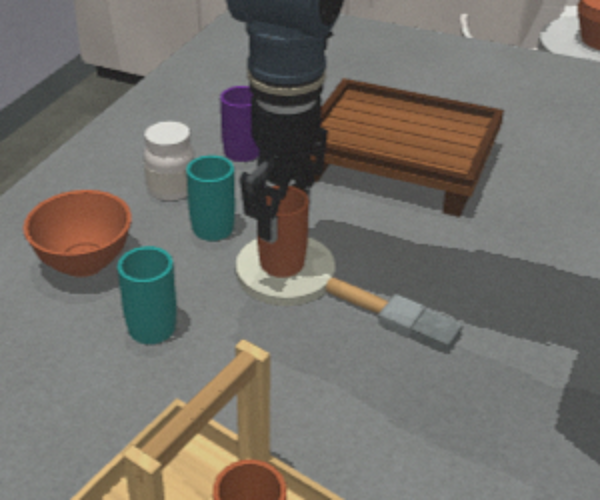

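The gripper holds the loose terracotta cup on the bat (opening 59 mm, as it should be). Next I lift it and check it above the tray.

Run:
```python
from station import *; from h import *
import pickle
p=read_tcp_pos(); move_straight([p[0],p[1],.285],vel=.12)
print(read_gripper_width(),read_ft_force())
px,py=intray(-.058,0.003)
move_to([px,py,.285],q(-10.6)); move_straight([px,py,.20],vel=.1); dwell(.2)
print(read_tcp_pos(),read_ft_force())
d={n:snapshot(n) for n in('top','side')}; pickle.dump(d,open('s1.pkl','wb'))
M=np.hstack([cv2.resize(d['top']['img'][230:380,100:250],(450,450)),cv2.resize(d['side']['img'][260:480,200:400],(350,385),)[:,:].repeat(1,0) if 0 else cv2.resize(d['side']['img'][280:480,200:400],(450,450))])
cv2.imwrite('pics/p.png',cv2.resize(M[:,:,::-1],(800,400))); print(read_clock())
```

```text
0.70420521470465 [ 0.35520537 -0.21188016 -2.3234162 ]
[0.50870266 0.31205022 0.20059132] [ 0.08608489 -0.09045551 -1.98799892]
10.4583
```

View pics/p.png

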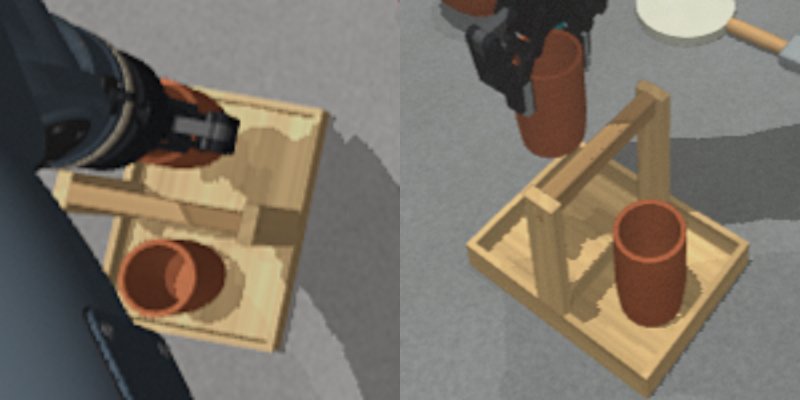

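Run:
```python
import pickle; from h import *
s=pickle.load(open('s1.pkl','rb'))['side']
c=np.array([.5087,.3120]); t=np.linspace(0,6.28,200)
P=pr(s,np.c_[c[0]+.027*np.cos(t),c[1]+.027*np.sin(t),0*t+.125]); print('pred foot',P[:,0].min(),P[:,0].max(),P[:,1].max(),P[P[:,1].argmax()])
h=cv2.cvtColor(s['img'],cv2.COLOR_RGB2HSV); m=cv2.inRange(h,(0,110,40),(14,255,255))[280:362,250:300]
y,x=np.where(m>0); 
for r in (345,350,354,357): 
    k=x[y==r-280]+250; k2=P[abs(P[:,1]-r)<1.2][:,0]; print(r,k.min() if len(k) else 0,k.max() if len(k) else 0,k2)
print(y.max()+280)
```

```text
pred foot 261.1478752309155 292.75455335755464 358.85910407149686 [275.46442295 358.85910407]
345 261 291 [261.9426686  261.79488273 261.66188573 261.54384851 261.44092836
 261.35326856 292.7496782  292.75455336 292.74375088 292.71732475
 292.67534404 292.61789267]
350 262 290 [261.21371963 261.2674059  261.33695648 261.42234375 261.52352334
 261.64043399 261.77299749 291.04258689 291.2637297  291.47012068
 291.66158624 291.8379695  291.99913034 292.14494534]
354 265 287 [262.66667347 262.89055338 263.12905923 263.38197594 263.64907158
 263.93009745 264.2247883  264.5328625  287.32390548 287.70256222
 288.06981754 288.42530701 288.7686808  289.09960405 289.41775715
 289.72283601]
357 269 281 [265.53432796 265.89279995 266.26301015 266.64458429 267.03713383
 267.44025642 267.85353631 268.27654483 268.70884089 269.14997147
 269.59947221 270.0568679  281.0610149  281.55381832 282.04161748
 282.52389112 283.00012551 283.46981509 283.93246307 284.38758209
 284.8346948  285.27333439 285.7030452  286.12338322]
359
```

The cup's position matches the prediction to about 1 px. I lower it and release.

Run:
```python
from station import *; from h import *
import pickle
p=read_tcp_pos()
print(move_straight([p[0],p[1],.095],vel=.1,stop_force=6),read_tcp_pos())
print(move_straight([p[0],p[1],.0795],vel=.02,stop_force=3),read_tcp_pos(),read_ft_force())
set_gripper(1.0); print(read_gripper_width(),read_ft_force())
p=read_tcp_pos(); print(move_straight([p[0],p[1],.28],vel=.12,stop_force=8))
# clear view
move_to([.40,.05,.32],q(79.4))
d={n:snapshot(n) for n in('top','side')}; pickle.dump(d,open('s2.pkl','wb'))
M=np.hstack([cv2.resize(d['top']['img'][230:380,100:250],(400,400)),cv2.resize(d['side']['img'][280:480,200:400],(400,400))])
cv2.imwrite('pics/r.png',M[:,:,::-1]); print(read_clock())
```

```text
False [0.50897935 0.31221714 0.09566037]
True [0.50845481 0.31195936 0.08180672] [-0.03883079  0.25937745  4.55231009]
1.0045543588746304 [-0.72956733 -0.16384024  0.32021169]
False
18.1417
```

View pics/r.png

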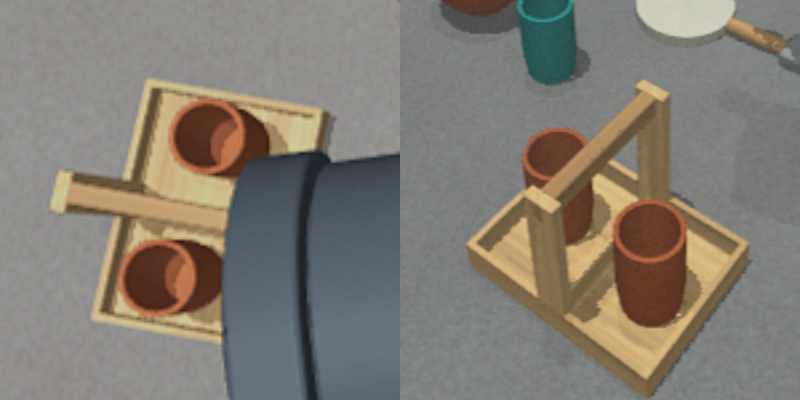

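Both cups stand upright, one in each half of the tray. In the top crop their rims are at about (207,135) and (157,278). Next I grip the bar and lift a little first.

Run:
```python
from station import *; from h import *
import pickle
x,y=TR[:2]
move_to([x,y,.28],q(79.4))
print(move_straight([x,y,.155],vel=.08,stop_force=8),read_tcp_pos())
set_gripper(0.0); print(read_gripper_width()*85,read_finger_force(),read_ft_force(),read_tcp_pos())
move_straight([x,y,.175],vel=.03); dwell(.3)
print(read_gripper_width()*85,read_ft_force(),read_ft_torque())
d={n:snapshot(n) for n in('top','side')}; pickle.dump(d,open('s3.pkl','wb'))
cv2.imwrite('pics/l.png',cv2.resize(d['side']['img'][180:480,150:450,::-1],(600,600))); print(read_clock())
```

```text
False [0.4522309  0.32566187 0.15543448]
14.788374428454787 60.43007254600525 [ 2.29588923  0.01183157 -0.5906685 ] [0.45223184 0.32548512 0.15493236]
15.03967741282179 [-0.69638677  0.14993264 -8.28961333] [-0.09243876 -0.00280317 -0.0432972 ]
22.8083
```

View pics/l.png

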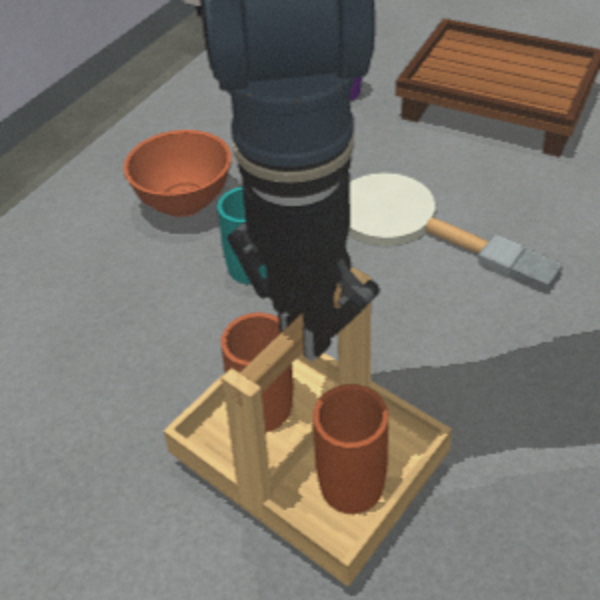

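The tray is held level, at 8.3 N (about 0.85 kg loaded), with both cups upright. I carry it to the stand.

Run:
```python
from station import *; from h import *
import pickle
x,y=TR[:2]; X,Y=ST[:2]
move_straight([x,y,.29],vel=.08)
move_straight([X,Y,.29],vel=.12); print(read_clock(),read_tcp_pos())
for a in(83.4,87.4,91.2): move_to([X,Y,.29],q(a))
move_straight([X,Y,.235],vel=.06); dwell(.3)
print(read_tcp_pos(),read_ee_rot(),read_gripper_width()*85,read_ft_force(),read_ft_torque())
d={n:snapshot(n) for n in('top','side')}; pickle.dump(d,open('s4.pkl','wb'))
t=d['top']['img'][210:390,390:570]; s=d['side']['img'][120:300,310:490]
cv2.imwrite('pics/h.png',np.hstack([cv2.resize(i,(400,400),interpolation=cv2.INTER_CUBIC) for i in(t,s)])[:,:,::-1]); print(read_clock())
```

```text
29.8083 [ 0.48350881 -0.30487994  0.29000876]
[ 0.48356525 -0.30504838  0.23522288] [1.82369510e-04 6.99669308e-01 7.14466811e-01 5.00777278e-05] 14.519260370157037 [-0.06341673 -0.24047613 -8.95037761] [0.00332984 0.07969427 0.02273794]
32.025
```

View pics/h.png

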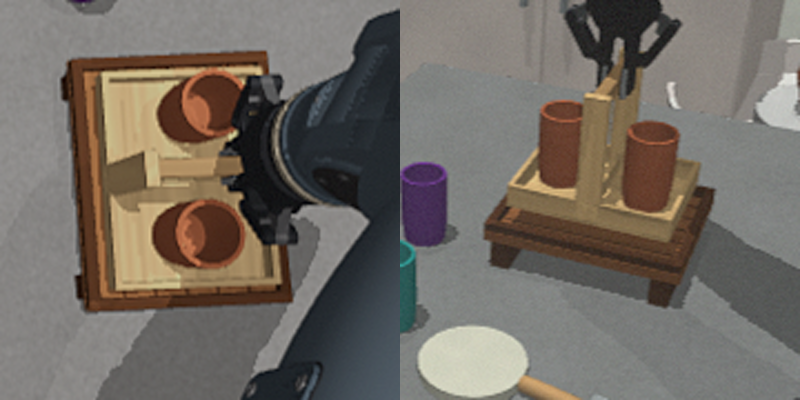

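The tray hovers over the stand. Its wall corners are at about (435,241), (441,342) and (514,340) px. I measure the tray against the stand in this same picture.

Run:
```python
import pickle; from h import *
d=pickle.load(open('s4.pkl','rb')); s=d['top']
t=bp(s,np.array([[100,70],[113,293],[275,290]])*.45+[390,210],.110)
print(t,'centre',(t[0]+t[2])/2,np.linalg.norm(t[0]-t[1]),np.linalg.norm(t[1]-t[2]))
r=bp(s,np.array([[70,60],[268,52],[292,300],[90,310]])*.45+[390,210],.062); print('rim',r,r.mean(0))
e=r[1]-r[2]; f=r[0]-r[3]; print(np.degrees(np.arctan2((e+f)[1],(e+f)[0])), np.degrees(np.arctan2(*(t[0]-t[1])[[1,0]])))
# overlay predicted tray & stand
V=cv2.resize(s['img'][210:390,390:570,::-1],(560,560),interpolation=cv2.INTER_CUBIC);k=560/180
def rect(p,a,hx,hy,z):
    c,n=np.cos(a),np.sin(a);Q=np.array([[1,1],[1,-1],[-1,-1],[-1,1]])*[hx,hy];return np.c_[Q@np.array([[c,n],[-n,c]])+p,np.full(4,z)]
for p,a,hx,hy,z,col in((ST[:2],ST[2],.122,.097,.062,(255,0,255)),(ST[:2],ST[2],.11,.085,.062,(255,0,255)),(ST[:2],ST[2],.1,.075,.110,(255,255,0))):
    cv2.polylines(V,[np.int32(((pr(s,rect(p,a,hx,hy,z))-[390,210]+.5)*k-.5)*8)],True,col,1,cv2.LINE_AA,3)
cv2.imwrite('pics/o2.png',V)
```

```text
[[ 0.58286095 -0.22352711  0.11      ]
 [ 0.37835775 -0.22532075  0.11      ]
 [ 0.37881742 -0.37225728  0.11      ]] centre [ 0.48083919 -0.29789219  0.11      ] 0.2045110604097757 0.1469372512708509
rim [[ 0.60089435 -0.20531049  0.062     ]
 [ 0.60606305 -0.39991589  0.062     ]
 [ 0.36744314 -0.40532103  0.062     ]
 [ 0.36106061 -0.21354423  0.062     ]] [ 0.48386529 -0.30602291  0.062     ]
1.6328416015369986 0.502513848166633
```

View pics/o2.png

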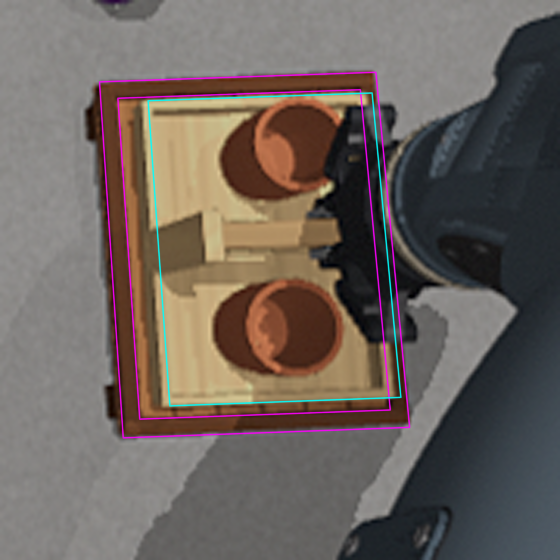

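Run:
```python
import pickle; from h import *
s=pickle.load(open('s4.pkl','rb'))['top']
def f(x,y,z):
    c,n=np.cos(ST[2]),np.sin(ST[2]); return pr(s,[ST[0]+c*x-n*y,ST[1]+n*x+c*y,z])[0].round(1)
for x in(.05,-.05):
    print('rim in/out',f(x,.085,.062),f(x,.097,.062),'tray top out/in',f(x,.075,.11),f(x,.069,.11),'bottom out',f(x,.075,.08),'floor in',f(x,.069,.086))
    r=int(f(x,.075,.11)[1]); print(r,[(c,*map(int,s['img'][r,c])) for c in range(422,448)])
print('right', f(-.08,-.075,.11),f(-.08,-.069,.11)); r=int(f(-.08,-.075,.11)[1]);print(r,[(c,*map(int,s['img'][r,c])) for c in range(504,524)])
print('back', f(-.1,.03,.11),f(-.094,.03,.11)); c=int(f(-.1,.03,.11)[0]);print(c,[(r,*map(int,s['img'][r,c])) for r in range(330,350)])
print('front', f(.1,.05,.11),f(.094,.05,.11),f(.094,.05,.086)); c=int(f(.1,.05,.11)[0]);print(c,[(r,*map(int,s['img'][r,c])) for r in range(234,250)])
```

```text
rim in/out [429.3 268.6] [423.7 268.8] tray top out/in [438.8 265.9] [441.8 265.8] bottom out [435.7 267.5] floor in [439.2 267.1]
265 [(422, 86, 57, 37), (423, 40, 23, 12), (424, 82, 50, 31), (425, 98, 60, 38), (426, 99, 60, 38), (427, 94, 55, 35), (428, 85, 51, 32), (429, 125, 82, 51), (430, 163, 110, 67), (431, 166, 112, 69), (432, 118, 75, 44), (433, 100, 62, 37), (434, 100, 80, 54), (435, 98, 81, 57), (436, 74, 56, 39), (437, 189, 173, 124), (438, 202, 186, 138), (439, 199, 184, 136), (440, 198, 180, 132), (441, 198, 178, 132), (442, 197, 174, 128), (443, 199, 174, 129), (444, 197, 170, 125), (445, 186, 158, 115), (446, 193, 165, 119), (447, 198, 171, 127)]
rim in/out [432.5 315.4] [426.8 315.7] tray top out/in [442.3 314.9] [445.3 314.8] bottom out [439.1 315.1] floor in [442.6 315. ]
314 [(422, 135, 132, 131), (423, 140, 138, 136), (424, 106, 108, 107), (425, 75, 64, 56), (426, 65, 40, 25), (427, 43, 25, 13), (428, 83, 51, 30), (429, 91, 56, 37), (430, 89, 55, 34), (431, 86, 54, 33), (432, 83, 50, 31), (433, 149, 99, 62), (434, 167, 114, 71), (435, 170, 117, 73), (436, 125, 80
[... 814 characters left out ...]
 201, 176, 130), (335, 179, 159, 115), (336, 169, 152, 108), (337, 203, 187, 139), (338, 205, 191, 141), (339, 180, 165, 118), (340, 95, 54, 29), (341, 120, 77, 46), (342, 111, 72, 43), (343, 89, 53, 34), (344, 95, 58, 36), (345, 76, 46, 29), (346, 71, 42, 24), (347, 61, 33, 15), (348, 67, 55, 50), (349, 92, 93, 93)]
front [449.2 241.5] [449.4 244.4] [446.6 246.1]
449 [(234, 127, 127, 126), (235, 92, 71, 61), (236, 97, 54, 30), (237, 91, 55, 33), (238, 94, 58, 35), (239, 82, 49, 30), (240, 55, 28, 14), (241, 145, 113, 72), (242, 199, 176, 125), (243, 208, 193, 144), (244, 184, 168, 120), (245, 107, 89, 62), (246, 113, 92, 64), (247, 176, 151, 109), (248, 204, 178, 133), (249, 199, 174, 129)]
```

The tray sits about 3.5 mm too far towards +y in the grip, while its x position and yaw agree with the stand. I correct that and set it down.

Run:
```python
from station import *; from h import *
import pickle
X,Y=ST[0],ST[1]-.0035
move_straight([X,Y,.235],vel=.03)
print(move_straight([X,Y,.210],vel=.04,stop_force=5),read_tcp_pos())
print(move_straight([X,Y,.200],vel=.015,stop_force=4),read_tcp_pos(),read_ft_force(),read_ft_torque())
```

```text
False [ 0.48357679 -0.30856149  0.21011864]
True [ 0.48372902 -0.30860753  0.20493391] [-0.26222318 -0.39045362  6.11137603] [0.05134565 0.05087355 0.04983985]
```

Run:
```python
from station import *; from h import *
set_gripper(1.0); print(read_gripper_width(),read_ft_force())
p=read_tcp_pos(); print(move_straight([p[0],p[1],.33],vel=.08,stop_force=8))
move_to([.40,-.02,.33],q(60)); dwell(.3)
d={n:snapshot(n) for n in('top','side')}
t=d['top']['img'][210:390,390:570]; s=d['side']['img'][120:300,310:490]
cv2.imwrite('pics/e.png',np.hstack([cv2.resize(i,(400,400),interpolation=cv2.INTER_CUBIC) for i in(t,s)])[:,:,::-1]); print(read_clock())
```

```text
0.999327304575916 [-0.53633279 -0.74930403 -0.15753157]
False
37.475
```

View pics/e.png

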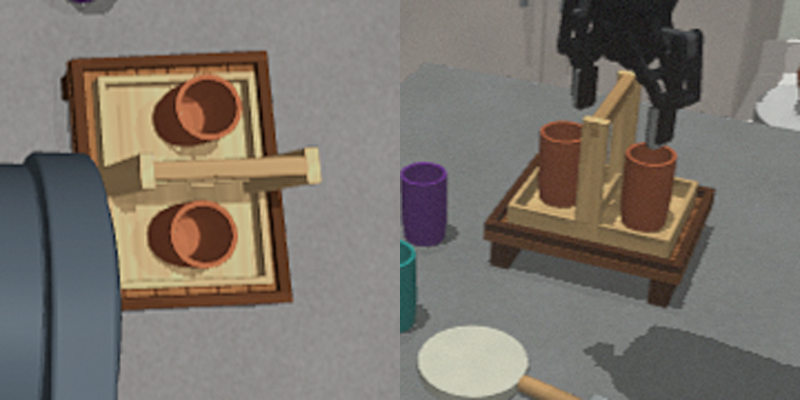

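The tray sits flat inside the rim. In the top crop it spans about (95,78) to (275,290), with both cups upright and the gripper clear.

```bash
python3 -c "
from station import *
print(hand_in())"
```

```text
the job is handed in; nothing more can be done
None
```

I handed the job in at about 37 s: the last pictures show the loaded tray released and flat inside the drying stand's rim, with both cups upright. The hand-in call returned no verdict, so I can't confirm a pass.

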